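Put the heavy-headed clamp back on its rest

TASK

In the fume hood, put the stand clamp with the dark green cast head away on its yellow rest: take it by the steel rod close to its balance point, lift it clear of the bench so that it hangs level, and keep it level. Lower it all the way onto the rest, head in the wide saddle and rod in the fork, before letting go. Leave the light clamp with the blue head where it lies.

Things in the scene. Friction and masses are not known exactly. Their poses are not given: they have to be found in the camera images.
- clamp: Lopsided stand clamp on the bench, 0.45-0.75 kg. Origin: underside, below its balance point; x along the rod, head to jaws; z up. mm: dark green iron head x -78 to -34, 44 wide, 48 high (8 long collar on its rod side); steel rod 12 diameter on to x 180, axis 24 above underside; light dark grey jaws x 182 to 216, 34 wide, 48 high. Rigid.
- clamp_balance (a point): Balance point of the clamp: on the rod's axis, 34 mm from the green head's face, 24 mm above the underside. Held more than 30 mm away from here it does not count as held near balance, and with a light grip the heavy head sags.
- rest: Yellow fixed rest. Origin: on the bench, below where the clamp's balance point belongs; x from saddle to fork, as the clamp's x. mm: base 270 x 84 x 8; saddle for the head x -94 to -26, black floor 50 high, 66 wide between cheeks 72 high, ends open; fork for the rod x 133 to 147, notch 36 wide, floor 68 high, black tines to 95. The seated clamp's underside is 50 high.
- light_clamp: Bystander: a smaller, light clamp (0.12 kg) with a blue plastic head 36 x 34 x 36, aluminium rod of 9 diameter and blue jaws, 222 long in all. Origin on its underside, 50 from the centre of its head; x from head to jaws. To be left alone.

How it is judged:
By the outcome, as a careful person would: the job done as asked, in the order asked, and still so for the second after the job is handed in, with the robot touching nothing.
It also fails if it takes over 43 s, if anything falls off the work surface, if the arm or the gripper's body presses on something with over 40 N, if the wrist force passes 120 N, or if a joint passes its speed limit or range.

ROBOT

A 6-joint arm with a two-finger parallel gripper is mounted at the origin on the work surface. World frame = base frame: x ahead of the robot, y to its left, z up, the work surface at z = 0. Lengths are in m, angles in rad, forces in N, time in s.
With the tool pointing down it reaches from about 0.375 to 0.975 m from the base axis. Payload 3.8 kg.
Tool frame: the origin (TCP) lies midway between the tips of the shut fingers; the grasp point (between the pads) lies 19 mm behind it; x points along the fingers, y is the direction in which the jaws open and shut, and the axes are right-handed (so a half turn about x gives the same grasp; the last joint's range is limited). The gripper opens to 88 mm and grips with 3 to 60 N. Pads are 18 mm wide; open, the fingers measure 123 mm over their backs; the gripper's body (75 mm by 187 mm) begins 45 mm behind the grasp point.
Start: joints at [-0.037, 0.264, 1.604, -0, 1.274, -0.037], TCP at [0.675, -0, 0.239] pointing down, gripper open.
Joint ranges: [-2.63, 2.63], [-0.94, 2.18], [0.31, 2.57], [-1.31, 4.45], [0, 2.66], [-2.55, 2.55]. Speed limits (rad/s): [2.57, 2.57, 3.14, 3.14, 3.14, 3.14].

INTERFACE

Orientations are given as a rotation vector (axis times angle).
In Python, from cell import manip, inverse_kinematics, cams, order gives the robot as it stands. Calls block until the motion is done:
- manip.move_pose(position, orientation): joint-space move of the TCP to a pose.
- manip.move_linear(position, rate=0.15, rot=None): straight line of the TCP; rot=None keeps the orientation; rate is the mean speed in m/s.
- manip.set_joints(angles): joint-space move.
- manip.set_gripper(opening, force=None): finger opening in m; force is the grip in N (None keeps the last); returns when the fingers have stopped.
- manip.dwell(seconds).
- inverse_kinematics(position, orientation): joint angles nearest the present ones, or None.
- manip.state(): the state.
- cams.capture(name): name is "scene" or "side" or "wrist"; returns a dict with "image" (384x512x3 uint8, blue, green, red), "z_map" (384x512 float32, m along the optical axis (not along the pixel's ray), 0 where there is no reading), "intrinsics" (3x3 intrinsics, pixels), "position" and "orientation" of the camera in the world; the wrist camera has in their place "T_tool_cam" (4x4, takes a point from camera to tool coordinates, whose origin is the TCP and whose axes are the tool frame's). Camera axes: x right, y down, z forward; pixel columns grow to the right and rows downward; lengths in m; the calibration is good to about 2 mm. A picture is of the moment at which its call begins: read the wrist's pose just before it.
A pose or a line that the arm cannot do raises manip.IKError and nothing moves.
- order.close_job(): hands the job in, once; it reports no verdict.
The state is a dict: "clock": time; "joint_pos": joint angles; "joint_velocities": joint speeds; "tau": joint torques, N m; "tool_pos": TCP position; "tcp_rot": TCP orientation; "contact_force": force on the tool from outside, world axes, zero at the start; "moment": the same for the moment, N m; "gripper_width": finger opening in m.
Only numpy, scipy, OpenCV 4.12 (cv2) and the standard library are available. Lean on these libraries where they do the work, as an engineer would, in place of code of your own. Each camera call takes 0.05 s, during which the arm holds its last target.

## Working session

There is one attempt and no reset: what is moved stays moved. The work goes in short steps, each a Python script; the robot and the scene stay as the last script left them, time stands still between calls to the robot, and variables do not carry over. Pictures are saved under pics/ and viewed, and the job is handed in when it is done.

```bash
ls; mkdir -p pics
python3 - <<'E'
from cell import manip,cams
import cv2,numpy as np
s=manip.state();print(s)
for n in("scene","side","wrist"):
    c=cams.capture(n);cv2.imwrite(f"pics/{n}0.png",c["image"]);np.savez(f"{n}0.npz",**c)
    print(n,{k:v for k,v in c.items() if k not in("image","z_map")})
E
```

```text
pics
{'clock': 0.0, 'joint_pos': array([-3.68739745e-02,  2.64745618e-01,  1.60533928e+00,  4.35783885e-06,
        1.27370363e+00, -3.69149050e-02]), 'joint_velocities': array([ 0.0010602 , -0.00052485,  0.00183   , -0.00103187, -0.0011106 ,
        0.00119104]), 'tau': array([-9.59501231e-04, -5.02113855e+01, -3.56871557e+01,  7.25938403e-02,
        2.92220683e-02, -1.93505334e-04]), 'tool_pos': array([6.74302244e-01, 4.28775413e-05, 2.37411836e-01]), 'tcp_rot': array([ 1.20819486,  1.21089672, -1.21074576]), 'contact_force': array([ 0.11691716,  0.54293286, -0.26637424]), 'moment': array([ 0.04218705,  0.01353863, -0.03690417]), 'gripper_width': 0.08802331448272203}
scene {'intrinsics': array([[472.63116243,   0.        , 259.35808789],
       [  0.        , 472.63116243, 193.60575491],
       [  0.        ,   0.        ,   1.        ]]), 'position': array([1.24171099, 0.25268278, 0.54236247]), 'orientation': array([-1.38976114, -1.88120991,  1.03221121])}
side {'intrinsics': array([[486.67450291,   0.        , 253.26934317],
       [  0.        , 486.67450291, 193.11081064],
       [  0.        ,   0.        ,   1.        ]]), 'position': array([ 0.23396732, -0.47529062,  0.67350332]), 'orientation': array([-2.35247509,  0.64221201, -0.2285075 ])}
wrist {'intrinsics': array([[330.25083877,   0.        , 251.5536171 ],
       [  0.        , 330.25083877, 194.51815093],
       [  0.        ,   0.        ,   1.        ]]), 'T_tool_cam': array([[ 4.40988606e-04, -2.79308499e-01,  9.60201316e-01,
        -1.46570571e-01],
       [ 9.99999558e-01, -6.74090875e-04, -6.55349780e-04,
        -5.89729920e-04],
       [ 8.30307709e-04,  9.60201181e-01,  2.79308079e-01,
        -7.22959077e-02],
       [ 0.00000000e+00,  0.00000000e+00,  0.00000000e+00,
         1.00000000e+00]])}
```

View pics/scene0.png

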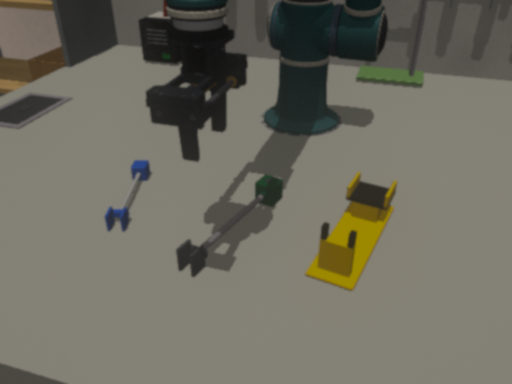

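View pics/side0.png

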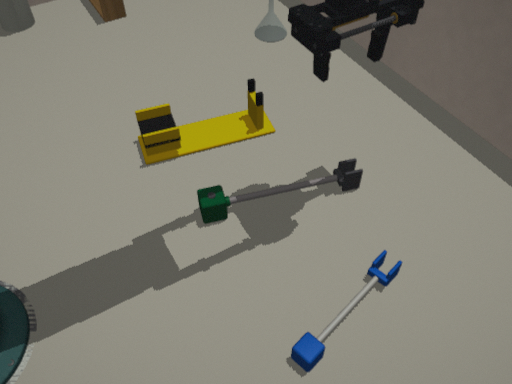

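View pics/wrist0.png

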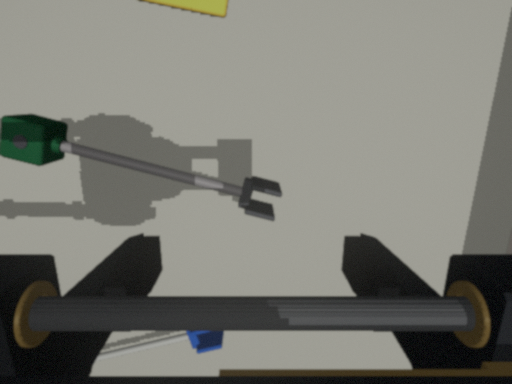

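The scene view shows the green head at about (268,190), its jaws at (190,257), the rest's saddle at (372,195), its fork at (338,250), and the blue clamp at left. The side view shows the head at (213,203), jaws at (348,175), saddle at (158,130) and fork at (255,105). Next I'll measure these with masks in both views.

```bash
cat > h.py <<'E'
import numpy as np,cv2
from scipy.spatial.transform import Rotation as R
def load(n): return dict(np.load(n,allow_pickle=True))
def campose(c,tool=None):
    if "position" in c: return R.from_rotvec(c["orientation"]).as_matrix(),np.array(c["position"])
    T=c["T_tool_cam"];Rt=R.from_rotvec(tool[1]).as_matrix()
    return Rt@T[:3,:3],Rt@T[:3,3]+tool[0]
def rays(c,uv,tool=None):
    Rc,p=campose(c,tool);K=c["intrinsics"];uv=np.atleast_2d(uv).astype(float)
    d=np.c_[(uv[:,0]-K[0,2])/K[0,0],(uv[:,1]-K[1,2])/K[1,1],np.ones(len(uv))]
    return p,d@Rc.T
def plane(c,uv,z,tool=None):
    p,d=rays(c,uv,tool);return p+d*((z-p[2])/d[:,2])[:,None]
def pts(c,m,tool=None):
    v,u=np.nonzero(m&(c["z_map"]>0));p,d=rays(c,np.c_[u,v],tool)
    return p+d*c["z_map"][v,u][:,None]
def tri(*pr):
    A=np.zeros((3,3));b=np.zeros(3)
    for p,d in pr:
        d=d/np.linalg.norm(d);M=np.eye(3)-np.outer(d,d);A+=M;b+=M@p
    x=np.linalg.solve(A,b)
    return x,[np.linalg.norm(np.cross(x-p,d/np.linalg.norm(d))) for p,d in pr]
def mask(c,col):
    h=cv2.cvtColor(c["image"],cv2.COLOR_BGR2HSV);H,S,V=[h[...,i] for i in range(3)]
    if col=="yellow": m=(H>20)&(H<35)&(S>150)
    if col=="green": m=(H>50)&(H<82)&(S>120)&(V>10)
    if col=="blue": m=(H>105)&(H<130)&(S>150)&(V>60)
    m=m.astype(np.uint8)
    n,l,st,ce=cv2.connectedComponentsWithStats(m)
    return m.astype(bool),l,st,ce
E
python3 - <<'E'
from h import *
np.set_printoptions(precision=4,suppress=True)
for n in("scene","side"):
    c=load(n+"0.npz")
    fl=pts(c,np.pad(np.ones((20,40),bool),((300,64),(200,272))))
    print(n,"floor z",fl[:,2].mean(),fl[:,2].std())
    for col in("yellow","green","blue"):
        m,l,st,ce=mask(c,col)
        for i in range(1,len(st)):
            if st[i,4]<40: continue
            P=pts(c,l==i)
            print(col,st[i],ce[i],"xyz min/max",np.percentile(P,2,0),np.percentile(P,98,0))
            if col=="yellow":
                big=P
                for lo,hi in((.004,.012),(.05,.066),(.066,.074),(.074,.1)):
                    q=P[(P[:,2]>lo)&(P[:,2]<hi)]
                    if len(q)>5:print("  z",lo,hi,len(q),cv2.minAreaRect((q[:,:2]*1000).astype(np.float32)))
            if col=="green":
                q=P[P[:,2]>P[:,2].max()-.006];print("  top",len(q),q.mean(0),cv2.minAreaRect((q[:,:2]*1000).astype(np.float32)))
E
```

```text
scene floor z 0.0003844462931077384 0.000921279178653412
yellow [348 173  12  25 121] [352.9008 184.281 ] xyz min/max [0.3993 0.1924 0.0526] [0.4573 0.2057 0.0737]
  z 0.05 0.066 50 ((433.1993408203125, 199.97805786132812), (3.7291839122772217, 52.81959915161133), 76.68135070800781)
  z 0.066 0.074 68 ((426.9978332519531, 199.45896911621094), (6.440903186798096, 60.68252182006836), 80.36529541015625)
yellow [ 306  181   90  109 4022] [350.4729 243.5838] xyz min/max [0.4256 0.1643 0.0062] [0.6545 0.2718 0.0721]
  z 0.004 0.012 2361 ((524.530517578125, 217.9267578125), (82.71434020996094, 267.7001037597656), 79.67955780029297)
  z 0.05 0.066 323 ((530.1271362304688, 243.06640625), (53.710716247558594, 238.99266052246094), 66.42578887939453)
  z 0.066 0.074 259 ((529.042724609375, 246.28208923339844), (51.768211364746094, 245.05018615722656), 65.00591278076172)
  z 0.074 0.1 46 ((548.2298583984375, 240.9071807861328), (9.983268737792969, 182.53900146484375), 76.96650695800781)
blue [133 162  14   7  85] [139.2941 164.9765] xyz min/max [ 0.4264 -0.2804  0.032 ] [ 0.453  -0.2547  0.0381]

[... 738 characters left out ...]
 0.0713]
  z 0.05 0.066 220 ((435.73046875, 268.1980285644531), (7.243370056152344, 65.51898193359375), 80.53819274902344)
  z 0.066 0.074 119 ((436.164794921875, 271.3932189941406), (11.1544189453125, 64.68860626220703), 80.51158142089844)
green [198 186  32  37 809] [212.7429 204.0878] xyz min/max [0.4157 0.0044 0.007 ] [0.4645 0.0488 0.0481]
  top 427 [0.4392 0.0274 0.0461] ((440.1947937011719, 28.74322509765625), (43.84001922607422, 43.20236587524414), 76.4449234008789)
blue [368 251  34  34 400] [382.8475 269.905 ] xyz min/max [ 0.5892 -0.242   0.0142] [ 0.6313 -0.2044  0.0357]
blue [292 333  33  38 795] [307.2843 351.2629] xyz min/max [ 0.4146 -0.2903  0.0096] [ 0.4499 -0.2552  0.0365]
```

Run:
```python
from h import *
np.set_printoptions(precision=4,suppress=True)
for n in("scene","side"):
    c=load(n+"0.npz"); P=pts(c,np.ones((384,512),bool))
    # clamp
    b=(P[:,0]>.38)&(P[:,0]<.78)&(P[:,1]>-.12)&(P[:,1]<.09)&(P[:,2]>.016)&(P[:,2]<.06)
    Q=P[b];print(n,"clamp",len(Q),Q.min(0),Q.max(0))
    rod=Q[(Q[:,0]>.485)&(Q[:,0]<.625)]
    l=cv2.fitLine(rod[:,:2].astype(np.float32),cv2.DIST_HUBER,0,.001,.001).ravel();d=l[:2]*np.sign(l[0]);print(" rod line",l,"yaw",np.arctan2(d[1],d[0]),"z95",np.percentile(rod[:,2],[50,95]),"resid",np.abs((rod[:,:2]-l[2:])@[-d[1],d[0]]).mean())
    s=(Q[:,:2]-l[2:])@d;w=(Q[:,:2]-l[2:])@[-d[1],d[0]]
    hz=Q[:,2]>.040
    hs=s[hz&(s<0)];js=s[hz&(s>0)]
    print(" head s",np.percentile(hs,[1,99]),"w",np.percentile(w[hz&(s<0)],[1,99]),"jaws s",np.percentile(js,[1,99]),"w",np.percentile(w[hz&(s>0)],[1,99]), "topz",np.median(Q[hz&(s<0),2]))
    for sx in(np.percentile(hs,1)+.078,np.percentile(js,99)-.216): print("  bal est",l[2:]+sx*d)
    # rest
    b=(P[:,0]>.36)&(P[:,0]<.7)&(P[:,1]>.12)&(P[:,1]<.32)&(P[:,2]>.004)&(P[:,2]<.12)
    Q=P[b]; base=Q[Q[:,2]<.012]; 
    r=cv2.minAreaRect((base[:,:2]*1000).astype(np.float32));bx=cv2.boxPoints(r)/1000;print(" base box",bx.tolist())
    e=max([(bx[1]-bx[0]),(bx[2]-bx[1])],key=np.linalg.norm);e/=np.linalg.norm(e);e*=np.sign(e[0]);yaw=np.arctan2(e[1],e[0]);c0=np.array(r[0])/1000;nn=np.array([-e[1],e[0]])
    print(" rest yaw",yaw,"c",c0)
    s=(Q[:,:2]-c0)@e;w=(Q[:,:2]-c0)@nn
    for nm,mm in(("saddle floor",(Q[:,2]>.044)&(Q[:,2]<.056)&(s<0)&(abs(w)<.026)),("cheek top",(Q[:,2]>.069)&(Q[:,2]<.078)&(s<0)),("fork",(Q[:,2]>.03)&(s>0)),("tine tops",(Q[:,2]>.091)&(s>0))):
        if mm.sum()>3: print("  ",nm,mm.sum(),"s",np.percentile(s[mm],[2,98]),"w",np.percentile(w[mm],[2,98]),"z",np.median(Q[mm,2]),Q[mm,2].max())
```

```text
scene clamp 1645 [ 0.4175 -0.0558  0.016 ] [0.7076 0.0564 0.0511]
 rod line [ 0.9665 -0.2568  0.5783 -0.0033] yaw -0.2597418 z95 [0.0286 0.0312] resid 0.002392036606703687
 head s [-0.1629 -0.1194] w [-0.0236  0.0195] jaws s [0.0964 0.1299] w [-0.0197  0.0144] topz 0.04767468217888865
  bal est [0.4962 0.0185]
  bal est [0.4951 0.0188]
 base box [[0.38306525349617004, 0.20079848170280457], [0.6484806537628174, 0.15174232423305511], [0.6638075709342957, 0.23466752469539642], [0.3983921408653259, 0.2837236821651459]]
 rest yaw -0.1827653 c [0.5234 0.2177]
   saddle floor 564 s [-0.1283 -0.0606] w [-0.0248  0.0251] z 0.05024310519073419 0.05422958671593875
   cheek top 148 s [-0.1272 -0.0612] w [-0.0392  0.0398] z 0.07196349684004344 0.07425610598489468
   fork 1035 s [0.0982 0.1127] w [-0.0271  0.0277] z 0.06071405582943723 0.09673656043949835
   tine tops 88 s [0.0978 0.1119] w [-0.0273  0.0276] z 0.0949275180021194 0.09673656043949835
side clamp 2108 [ 0.4147 -0.0568  0.016 ] [0.7058 0.0555 0.0501]
 rod line [ 0.9669 -0.2551  0.5522 -0.0026] yaw -0.25798786 z95 [0.027  0.0295] resid 0.0024781006089944027
 head s [-0.1377 -0.0948] w [-0.0193  0.024 ] jaws s [0.1222 0.1548] w [-0.0156  0.0196] topz 0.046108927195019744
  bal est [0.4944 0.0127]
  bal est [0.493  0.0131]
 base box [[0.38203495740890503, 0.1980963796377182], [0.6468565464019775, 0.14969858527183533], [0.6624788641929626, 0.23518042266368866], [0.39765721559524536, 0.28357821702957153]]
 rest yaw -0.18076137 c [0.5223 0.2166]
   saddle floor 395 s [-0.1272 -0.0611] w [-0.0075  0.0254] z 0.048576358310890244 0.052074702698841624
   cheek top 161 s [-0.1263 -0.0622] w [-0.0387  0.0409] z 0.07024237742656447 0.07267133358052924
   fork 469 s [0.0985 0.1124] w [-0.0286  0.0258] z 0.06639752046737757 0.09478850888441459
   tine tops 53 s [0.0996 0.1114] w [-0.0284  0.027 ] z 0.09364608882889969 0.09478850888441459
```

```bash
cat >> h.py <<'E'
BAL=np.array([.4947,.0158]);BY=-.2589
RST=np.array([.4890,.2234]);RY=-.182
def rotv(yaw,s=1):
    x=np.array([0,0,-1.]);y=s*np.array([-np.sin(yaw),np.cos(yaw),0]);return R.from_matrix(np.c_[x,y,np.cross(x,y)]).as_rotvec()
E
python3 - <<'E'
from h import *
from cell import manip,cams,inverse_kinematics as ik
np.set_printoptions(precision=4,suppress=True)
print(R.from_rotvec(manip.state()["tcp_rot"]).as_matrix())
for s in(1,-1): print(s,ik([*BAL,.14],rotv(BY,s)),ik([*RST,.14],rotv(RY,s)))
M=R.from_rotvec(manip.state()["tcp_rot"]).as_matrix();s=1 if M[1,1]>0 else -1
manip.move_pose([*BAL,.14],rotv(BY,s))
st=manip.state();print(st["clock"],st["tool_pos"],st["contact_force"],s)
c=cams.capture("wrist");cv2.imwrite("pics/w1.png",c["image"]);np.savez("w1.npz",**c)
tool=(st["tool_pos"],st["tcp_rot"])
P=pts(c,np.ones((384,512),bool),tool);d=np.array([np.cos(BY),np.sin(BY)]);n=np.array([-d[1],d[0]])
a=(P[:,:2]-BAL)@d;w=(P[:,:2]-BAL)@n;z=P[:,2]
print("floor",np.median(z[abs(z)<.01]))
rm=(a>-.015)&(a<.12)&(abs(w)<.02)&(z>.012)&(z<.05)
l=np.polyfit(a[rm],w[rm],1);print("rod",rm.sum(),l,np.percentile(z[rm],95),np.percentile(w[rm],[2,50,98]))
hm=(a<-.03)&(a>-.11)&(abs(w)<.05)&(z>.04)&(z<.055);print("head",hm.sum(),np.percentile(a[hm],[1,99]),np.percentile(w[hm],[1,99]),np.median(z[hm]))
E
```

```text
[[-0.0017  1.     -0.    ]
 [ 0.0001 -0.     -1.    ]
 [-1.     -0.0017 -0.0001]]
1 [-0.0184  0.0082  2.0845  0.      1.0488 -1.3303] [ 0.3822  0.0895  1.9991  0.      1.053  -1.0066]
-1 [-0.0184  0.0082  2.0845 -0.      1.0488  1.8113] [ 0.3822  0.0895  1.9991 -0.      1.053   2.135 ]
1.7667 [0.4953 0.0158 0.1404] [ 0.514  -0.1296  0.7129] -1
floor 0.0007062639042642038
rod 2785 [-0.0039  0.0001] 0.0313107492937856 [-0.0058  0.      0.0056]
head 2763 [-0.0779 -0.0354] [-0.0212  0.0216] 0.048427365584387205
```

View pics/w1.png

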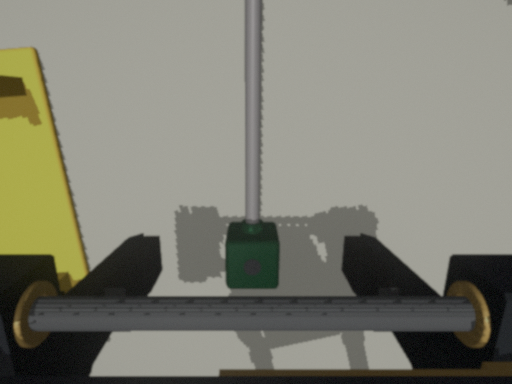

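The wrist view puts the rod centred between the fingers at column 253 and the head at (252,255). It agrees with the other two cameras to about 1 mm, so I'll grasp.

Run:
```python
from h import *
from cell import manip,cams
np.set_printoptions(precision=4,suppress=True)
def p(t): s=manip.state();print(t,round(s["clock"],2),s["tool_pos"],s["contact_force"],s["moment"],round(s["gripper_width"],4));return s
r=rotv(BY,-1)
manip.move_linear([*BAL,.04],rate=.1,rot=r);p("mid")
manip.move_linear([*BAL,.007],rate=.04,rot=r);p("down")
manip.set_gripper(.0,force=50);p("grip")
manip.move_linear([*BAL,.045],rate=.04,rot=r);manip.dwell(.3);p("lift")
for n in("side","scene"):
    c=cams.capture(n);cv2.imwrite(f"pics/{n}2.png",c["image"]);np.savez(f"{n}2.npz",**c)
    P=pts(c,np.ones((384,512),bool));d=np.array([np.cos(BY),np.sin(BY)]);nn=np.array([-d[1],d[0]])
    a=(P[:,:2]-BAL)@d;w=(P[:,:2]-BAL)@nn;z=P[:,2]
    rm=(a>.08)&(a<.175)&(abs(w)<.02)&(z>.04)&(z<.11)
    print(n,"rod",rm.sum(),np.polyfit(a[rm],z[rm],1),np.polyfit(a[rm],w[rm],1))
    hm=(a<-.03)&(a>-.11)&(abs(w)<.03)&(z>.075)&(z<.12)
    jm=(a>.18)&(a<.225)&(abs(w)<.03)&(z>.075)&(z<.12)
    for k,m in(("head",hm),("jaws",jm)):
        if m.sum(): print(k,m.sum(),np.percentile(a[m],[1,99]),"z95",np.percentile(z[m],[50,95]))
```

```text
mid 2.97 [0.4954 0.0158 0.0407] [-0.0157 -0.7291  0.3008] [0.1169 0.08   0.0077] 0.0882
down 3.94 [0.4949 0.0158 0.0071] [-0.4068  0.203  -0.3591] [ 0.0921  0.0879 -0.077 ] 0.0881
grip 5.12 [0.4946 0.0157 0.0069] [ 0.4567 -1.6225 -1.1786] [-0.1485  0.0315  0.0174] 0.0101
lift 6.52 [0.4946 0.0158 0.0448] [ 0.4044 -0.4233 -6.6472] [0.0886 0.0591 0.0008] 0.0099
side rod 392 [0.0026 0.0639] [-0.0099 -0.0015]
head 620 [-0.0779 -0.0328] z95 [0.0839 0.0864]
jaws 228 [0.1817 0.2148] z95 [0.0823 0.0858]
scene rod 264 [0.0039 0.0654] [0.015  0.0008]
head 45 [-0.0666 -0.0342] z95 [0.0829 0.0865]
jaws 253 [0.1824 0.215 ] z95 [0.0831 0.0872]
```

View pics/side2.png

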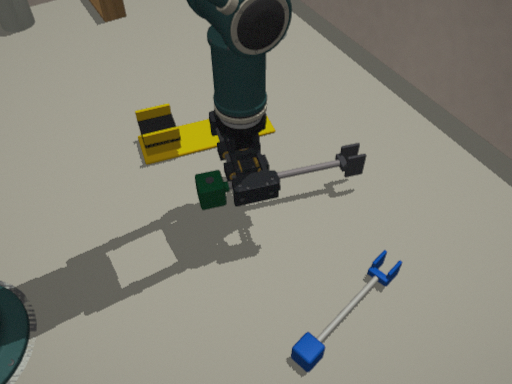

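It's level: the rod's slope is 0.003–0.004, and head and jaw tops agree within 1 mm. The side view shows the gripper on the rod next to the head, with the light clamp undisturbed. Next is raising it and carrying it over the rest.

Run:
```python
from h import *
from cell import manip,cams
np.set_printoptions(precision=4,suppress=True)
def p(t): s=manip.state();print(t,round(s["clock"],2),s["tool_pos"],s["contact_force"],s["moment"],round(s["gripper_width"],4));return s
manip.move_linear([*BAL,.15],rate=.1,rot=rotv(BY,-1));p("up")
manip.move_linear([*RST,.15],rate=.1,rot=rotv(RY,-1));manip.dwell(.2);p("over")
manip.move_linear([*RST,.105],rate=.08,rot=rotv(RY,-1));manip.dwell(.2);p("low")
d=np.array([np.cos(RY),np.sin(RY)]);nn=np.array([-d[1],d[0]])
for n in("side","scene"):
    c=cams.capture(n);cv2.imwrite(f"pics/{n}3.png",c["image"]);np.savez(f"{n}3.npz",**c)
    P=pts(c,np.ones((384,512),bool))
    a=(P[:,:2]-RST)@d;w=(P[:,:2]-RST)@nn;z=P[:,2]
    rm=(a>.08)&(a<.178)&(abs(w)<.012)&(z>.105)&(z<.16)
    print(n,"rod",rm.sum(),"z",np.polyfit(a[rm],z[rm],1),"w",np.polyfit(a[rm],w[rm],1))
    hm=(a<-.03)&(a>-.11)&(abs(w)<.035)&(z>.135)&(z<.16)
    jm=(a>.17)&(a<.235)&(abs(w)<.035)&(z>.135)&(z<.16)
    tm=(a>.125)&(a<.155)&(z>.085)&(z<.1)
    cm=(a>-.1)&(a<-.02)&(z>.066)&(z<.078)
    for k,m in(("head",hm),("jaws",jm),("tines",tm),("cheeks",cm)):
        if m.sum()>5: print(k,m.sum(),"a",np.percentile(a[m],[1,99]),"w",np.percentile(w[m],[1,99]),"z",np.percentile(z[m],[50,95]))
```

```text
up 7.82 [0.4939 0.0158 0.1491] [-0.3002 -0.0719 -6.7249] [ 0.0511  0.0587 -0.0351] 0.0096
over 10.24 [0.4891 0.2232 0.15  ] [ 0.2918 -0.0935 -6.513 ] [0.0906 0.0908 0.0057] 0.0097
low 11.15 [0.4896 0.2237 0.1058] [-0.1849  0.5382 -6.9684] [ 0.0971  0.069  -0.009 ] 0.0098
side rod 341 z [0.013  0.1234] w [ 0.0053 -0.0038]
head 461 a [-0.0773 -0.0344] w [-0.0229  0.0204] z [0.1446 0.1466]
jaws 220 a [0.1825 0.2146] w [-0.0191  0.0156] z [0.1422 0.1471]
tines 86 a [0.1327 0.1464] w [-0.029   0.0281] z [0.0919 0.0943]
cheeks 179 a [-0.0932 -0.027 ] w [-0.0408  0.0392] z [0.0694 0.0717]
scene rod 261 z [0.0189 0.1258] w [-0.0376  0.0055]
head 88 a [-0.0744 -0.0333] w [-0.0198  0.0216] z [0.1446 0.1482]
jaws 247 a [0.1827 0.2162] w [-0.0169  0.0169] z [0.1456 0.1484]
tines 72 a [0.1329 0.1481] w [-0.0209  0.0284] z [0.093  0.0961]
cheeks 130 a [-0.093  -0.0265] w [-0.0385  0.0406] z [0.0716 0.0733]
```

View pics/scene3.png

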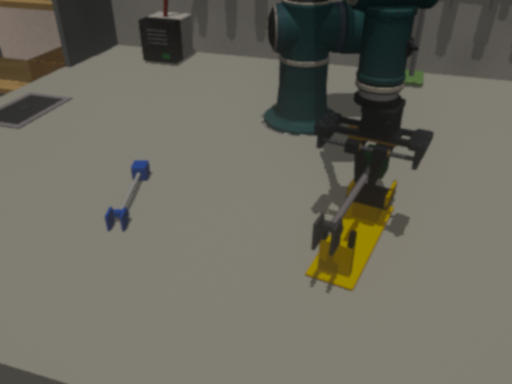

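Both views show it aligned: head, jaws, cheeks and tines are centred within about 1 mm, and the clamp is level. I'll lower it until the weight comes off.

Run:
```python
from h import *
from cell import manip,cams
np.set_printoptions(precision=4,suppress=True)
def p(t): s=manip.state();print(t,round(s["clock"],2),s["tool_pos"],s["contact_force"],s["moment"],round(s["gripper_width"],4));return s
r=rotv(RY,-1)
manip.move_linear([*RST,.066],rate=.06,rot=r);p("near")
for z in np.arange(.062,.0505,-.0015):
    manip.move_linear([*RST,z],rate=.02,rot=r);manip.dwell(.15);s=p("z")
    if s["contact_force"][2]>1.5: break
d=np.array([np.cos(RY),np.sin(RY)]);nn=np.array([-d[1],d[0]])
for n in("side","scene"):
    c=cams.capture(n);cv2.imwrite(f"pics/{n}4.png",c["image"])
    P=pts(c,np.ones((384,512),bool))
    a=(P[:,:2]-RST)@d;w=(P[:,:2]-RST)@nn;z=P[:,2]
    for k,m in(("head",(a<-.033)&(a>-.11)&(abs(w)<.025)&(z>.085)&(z<.11)),("jaws",(a>.17)&(a<.235)&(abs(w)<.03)&(z>.085)&(z<.12))):
        if m.sum()>5: print(n,k,m.sum(),"a",np.percentile(a[m],[1,99]),"w",np.percentile(w[m],[1,99]),"z",np.percentile(z[m],[50,95]))
```

```text
near 12.05 [0.4892 0.2235 0.0661] [ 0.2227 -0.3196 -7.637 ] [ 0.0679  0.0893 -0.0371] 0.0099
z 12.55 [0.4891 0.2234 0.0621] [ 0.8312 -0.9853 -7.4852] [0.1266 0.0665 0.064 ] 0.01
z 12.95 [0.489  0.2234 0.0605] [ 0.2996  1.1325 -7.6364] [ 0.0651  0.0819 -0.0331] 0.0098
z 13.35 [0.489  0.2234 0.059 ] [ 0.5827  1.1355 -6.1369] [ 0.0176  0.0578 -0.0204] 0.0099
z 13.75 [0.489  0.2234 0.0575] [ 0.2764  0.0352 -7.4115] [ 0.0771  0.0463 -0.0058] 0.0102
z 14.15 [0.4893 0.2235 0.0568] [-3.6397 -1.7125  4.1298] [-0.1667  0.6403  0.0002] 0.0103
side head 443 a [-0.0774 -0.0347] w [-0.0229  0.0201] z [0.0959 0.098 ]
side jaws 205 a [0.1818 0.2157] w [-0.0193  0.0161] z [0.0928 0.0974]
scene head 81 a [-0.0708 -0.0334] w [-0.0208  0.0013] z [0.0966 0.0993]
scene jaws 228 a [0.1826 0.2159] w [-0.0167  0.0168] z [0.0965 0.0988]
```

View pics/side4.png

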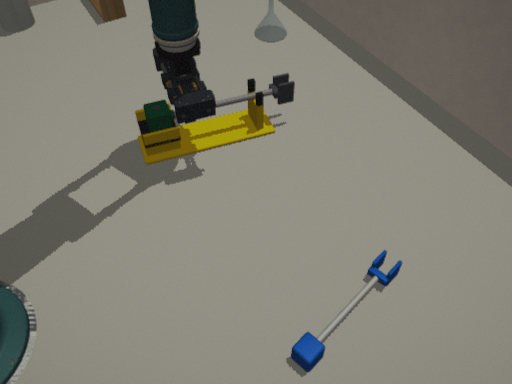

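It's seated. The support force went from −7.4 to +4 N, and the tops sit at about 0.098 (50 + 48 mm). I'll let go and retreat straight up.

Run:
```python
from h import *
from cell import manip,cams
np.set_printoptions(precision=4,suppress=True)
def p(t): s=manip.state();print(t,round(s["clock"],2),s["tool_pos"],s["contact_force"],s["moment"],round(s["gripper_width"],4));return s
r=rotv(RY,-1)
manip.set_gripper(.08);p("open")
q=manip.state()["tool_pos"]
manip.move_linear([q[0],q[1],.12],rate=.06,rot=r)
manip.move_linear([q[0],q[1],.25],rate=.12,rot=r);manip.dwell(.3);p("up")
d=np.array([np.cos(RY),np.sin(RY)]);nn=np.array([-d[1],d[0]])
for n in("side","scene"):
    c=cams.capture(n);cv2.imwrite(f"pics/{n}5.png",c["image"])
    P=pts(c,np.ones((384,512),bool))
    a=(P[:,:2]-RST)@d;w=(P[:,:2]-RST)@nn;z=P[:,2]
    rm=(a>-.01)&(a<.178)&(abs(w)<.01)&(z>.066)&(z<.09);print(n,"rod z",np.polyfit(a[rm],z[rm],1),"w",np.polyfit(a[rm],w[rm],1))
    for k,m in(("head",(a<-.033)&(a>-.11)&(abs(w)<.025)&(z>.085)&(z<.11)),("jaws",(a>.17)&(a<.235)&(abs(w)<.03)&(z>.085)&(z<.12))):
        if m.sum()>5: print(n,k,m.sum(),"a",np.percentile(a[m],[1,99]),"w",np.percentile(w[m],[1,99]),"z",np.percentile(z[m],[50,95]))
    m,l,s,ce=mask(c,"blue");print("blue",[ (x.round(1).tolist(),int(t[4])) for x,t in zip(ce[1:],s[1:]) if t[4]>=35])
```

```text
open 15.36 [0.489  0.2234 0.056 ] [0.1778 0.7662 0.5428] [ 0.031   0.0665 -0.0069] 0.0801
up 18.11 [0.4888 0.2233 0.2494] [ 0.3984  0.5729 -0.7239] [0.1041 0.1241 0.0176] 0.08
side rod z [0.003  0.0754] w [-0.0011 -0.0029]
side head 447 a [-0.0774 -0.0345] w [-0.0231  0.0209] z [0.0961 0.0979]
side jaws 201 a [0.1821 0.2148] w [-0.0191  0.0155] z [0.093  0.0975]
blue [([382.8, 270.0], 402), ([307.3, 351.3], 795)]
scene rod z [-0.0053  0.079 ] w [-0.0047  0.0016]
scene head 391 a [-0.0751 -0.0335] w [-0.0206  0.022 ] z [0.0974 0.0996]
scene jaws 232 a [0.1818 0.2165] w [-0.0166  0.0167] z [0.0957 0.0991]
blue [([139.2, 164.9], 84), ([119.7, 211.8], 44)]
```

View pics/side5.png

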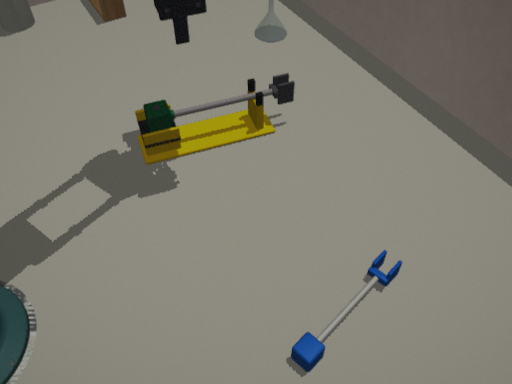

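View pics/scene5.png

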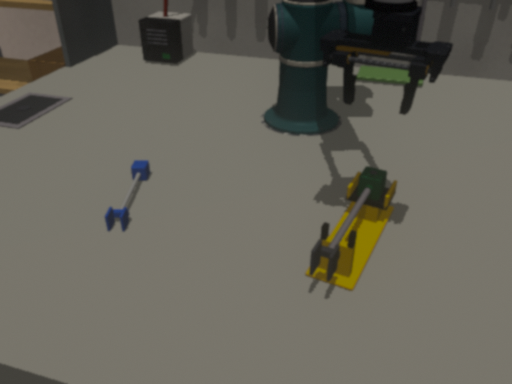

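The head sits in the saddle (side view at (158,115)) and the rod in the fork (258,98). The clamp is level, the gripper is clear, and the blue clamp hasn't moved.

```bash
python3 -c "
from cell import order,manip
print(order.close_job(),manip.state()['clock'])"
```

```text
the job is handed in; nothing more can be done
the job is handed in; nothing more can be done
```

The green-headed clamp is on its yellow rest, head in the saddle and rod in the fork, and the job was handed in shortly after 18 s on the robot's clock (limit 43 s). I gripped the rod at the measured balance point with 50 N and lifted it clear. At both lift checks the head and jaw tops were within about 1 mm of each other. I lowered it until the rest took its weight, then let go.

**Last checks, from both fixed cameras:**
- **Position:** along the rest the clamp was within about 1 mm of its place, and it was centred to within about 1–2 mm.
- **Height:** the head and jaw tops were at about 98 mm, which matches an underside at 50 mm.
- **Level:** the rod's slope was within ±0.005.
- **Light clamp:** its blue parts were where they started, to within a third of a pixel.
- **Gripper:** open and raised well clear, touching nothing.

No check failed. The two cameras differed by a steady 1–2 mm, which is within their calibration. While held at the last stop above the rest, the rod-slope fits read 0.013–0.019 where the head and jaw tops showed it level; I put that down to few depth points.

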